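# Spot-check a sloping sugar cake with the contact thermometer

### The arm

A 7-joint arm with a two-finger parallel gripper is mounted at the origin on the work surface. World frame = base frame: x ahead of the robot, y to its left, z up, the work surface at z = 0. Lengths are in m, angles in degrees, forces in N, time in s.
With the tool pointing down it reaches from about 0.4 to 0.85 m from the base axis. Payload 10.4 kg.
Tool frame: the origin (TCP) lies at the very end of the fingers, on their centre line; the grasp point (between the pads) lies 19 mm behind it (ctrl.grip_point_offset is the distance from the TCP to the grasp point, in m); z points along the fingers, y is the line along which they close (so a half turn about z gives the same grasp; the last joint's range is limited). The gripper opens to 87 mm and grips with 3 to 60 N. Pads are 19 mm wide; open, the fingers measure 117 mm over their backs; the gripper's body (75 mm by 190 mm) begins 51 mm behind the grasp point.
Start: joints at [69.809, 19.034, -3.707, 83.658, 1.238, 77.344, -5.071], TCP at [0.202, -0.591, 0.223] pointing down, gripper open.
Joint ranges: [-148.97, 148.97], [-28.65, 121.19], [-84.17, 76.75], [9.2, 138.47], [-72.65, 252.65], [3.7, 117.97], [-149.18, 149.18]. Speed limits (degrees/s): [127.2, 127.2, 159.86, 159.86, 180, 180, 180].

### API

Orientations are given as a 3x3 rotation matrix whose columns are the frame's x, y, z axes.
In Python, from workcell import sensors, eyes, workorder, ctrl gives the robot as it stands.
- The arm moves only by the shell command python3 -m inch 'ROWS' [FORCE]. ROWS is JSON, a list of rows, each an object of numbers: "rx", "ry", "rz": the turn, a rotation vector about the tool's x, y, z as a fraction of full scale; "dx", "dy", "dz": the shift along the tool's x, y, z as a fraction of full scale; "claw": the opening, from 0 (shut) to 1 (fully open). A call has 1 to 20 rows; each row shifts and turns the commanded pose from where the row before left it, along the tool's axes as they then stand; what a row does not reach is not made up. Full scale, the value 1, is 0.06 m for a shift and 0.08 rad for a turn. A row lasts 1/8 s, in which the tool goes at most 62.5 mm and 10.7 degrees, less where a joint would pass 70% of its speed; a pose out of reach is approached as far as the arm can. A call with a number of a shift or a turn outside -1 to 1 is refused whole. A call with a gripper value outside its range is refused whole. The fingers move at their own pace and stop on an object; FORCE is the grip in N (left out, the last holds). Time passes only in rows, so rows that do not move let the fingers close. It gives the time, the measured TCP pose, the force, the opening and the grip force at its end, in the units of the state.
- sensors.sense(): the state, without advancing time (a new reading comes with each control period).
- eyes.capture(name): name is "side" or "top" or "wrist"; returns a dict with "color" (420x560x3 uint8, blue, green, red), "z_map" (420x560 float32, m along the optical axis (not along the pixel's ray), 0 where there is no reading), "mtx" (3x3 intrinsics, pixels), "k1" (the pictures are not rectified: a ray, as slopes to the right and down, at radius r is drawn at 1 + k1 r^2 times it, then the intrinsics apply), "pose" (4x4, takes a point from camera to world coordinates). Camera axes: x right, y down, z forward; pixel columns grow to the right and rows downward; lengths in m; the calibration is good to about 2 mm. A picture is of the moment at which its call begins.
- workorder.finish_job(): hands the job in; it is judged then, once.
The state is a dict: "time": time; "joint_positions": joint angles; "dq": joint speeds; "joint_efforts": joint torques, N m; "ee_pos": TCP position; "tcp_rot": TCP orientation; "contact_force": force on the tool from outside, world axes, zero at the start; "wrist_torque": the same for the moment, N m; "gripper_width": opening from 0.0 (shut) to 1.0 (fully open); "grasp_force": force on a finger pad.
Only numpy, scipy, OpenCV 4.12 (cv2) and the standard library are available. Lean on these libraries where they do the work, as an engineer would, in place of code of your own. Each camera call takes 0.05 s, during which the arm holds its last target. There are 200 camera calls.

### The job

Take the contact thermometer out of its stand and press its sprung tip squarely onto the sloping face of the brown sugar cake on the tilting rest, inside the small moulded ring at the middle, gently enough that the tip gives way without bottoming out, and hold it steady for two seconds. Then push the thermometer back down into its stand until its collar sits on the rim, upright, and let go. Nothing else on the bench may be shifted, the cake must never be pressed hard, and the gripper itself stays off the cake and its rest.

Things in the scene. Friction and masses are not known exactly. Their poses are not given: they have to be found in the camera images.
- probe: contact thermometer, 172 mm long, 0.18 kg, stem down in its stand. Origin on its axis under the round black collar (42 mm across, 8 mm thick); z points along the axis from tip to top. Grey grip, 32 mm along x, 26 mm along y, from 8 to 87 mm above the origin. Steel stem 14 mm across to 64 mm below the origin, tapered end to 72 mm, then the sprung tip, 10 mm across, to 86 mm below
- tip (a point): end of the thermometer's sprung tip, on the axis, 86 mm below probe's origin when not pressed; moves with the tip, axes as probe. The tip slides 12 mm into the stem against a spring of 0.7 N per mm (8.4 N when bottomed out)
- stand: fixed thermometer stand: round dark foot 96 mm across, 12 mm high, with an upright grey tube 32 mm across, 100 mm high, its bore 18 mm wide and open to 14 mm above the table. Origin under the centre of the foot, z up
- stand_mouth (a point): centre of the tube's upper rim, 100 mm above the table; with the thermometer home its collar rests on this rim and probe's origin is here
- rest: fixed steel inspection rest, foot 150 mm (x) by 140 mm (y), with a white deck hinged along its front (-x) edge 34 mm up and propped at 0.30 to 0.62 rad of slope, so that the deck faces up and towards the rest's -x side. It carries the round brown cake, 130 mm across. Origin under the centre of the foot, z up
- deck_top (a point): centre of the deck's upper surface, under the cake's centre; z is the deck's normal (square to the cake's face, and the cake's axis), x runs up the slope. Cakes differ: the face lies 28 to 48 mm from this point along z, different each time, to be found by touch. A thin moulded ring 36 mm across marks the middle of the face
- cake_a: loose flat sugar cake, bystander, 104 mm across, 42 mm high; origin under its centre
- mould: loose wooden mould ring, bystander, 110 mm across, 45 mm high; origin under its centre
- jar: loose clear jar, bystander, 58 mm across, 85 mm high; origin under its centre
- spatula: loose spatula, bystander, lying on the bench along its x axis
- brush: loose brush, bystander, lying on the bench along its x axis
- cake_b: loose flat sugar cake, bystander, 124 mm across, 46 mm high; origin under its centre
- can: loose can, bystander, 72 mm across, 100 mm high; origin under its centre

How it is judged:
By the outcome, as a careful person would: the job done as asked, in the order asked, and still so for the second after the job is handed in, with the robot touching nothing.
It also fails if it takes over 58 s, if anything falls off the work surface, if the arm or the gripper's body presses on something with over 40 N, if the wrist force passes 120 N, or if a joint passes its speed limit or range.

## Working session

There is one attempt and no reset: what is moved stays moved. The work goes in short steps, Python scripts to look and compute and a shell command to move; the robot and the scene stay as the last step left them, time stands still between calls to the robot, and variables do not carry over. Pictures are saved under pics/ and viewed, at most 10 in all, crops included, and the job is handed in when it is done.

```bash
mkdir -p pics
cat > h.py <<'E'
import numpy as np, cv2
from workcell import sensors, eyes, workorder, ctrl
def cap(name, f=None):
    c=eyes.capture(name)
    if f: cv2.imwrite('pics/'+f,c['color'])
    np.savez('/tmp/'+name+'.npz',**c)
    return c
def pts(c):
    """world xyz per pixel"""
    h,w=c['z_map'].shape
    v,u=np.mgrid[:h,:w].astype(np.float64)
    K=np.array(c['mtx']);k=float(c['k1'])
    n=cv2.undistortPoints(np.stack([u,v],-1).reshape(-1,1,2),K,np.array([k,0,0,0,0.])).reshape(h,w,2)
    z=c['z_map'].astype(float)
    P=np.stack([n[...,0]*z,n[...,1]*z,z],-1)
    T=np.array(c['pose'])
    W=P@T[:3,:3].T+T[:3,3]; W[z==0]=np.nan
    return W
E
python3 - <<'E'
from h import *
s=sensors.sense();print({k:np.round(v,3).tolist() for k,v in s.items()},ctrl.grip_point_offset)
a=cap('side','side1.png');b=cap('top','top1.png')
for c in(a,b):print(np.round(c['pose'],3),c['mtx'],c['k1'])
E
```

```text
{'time': 0.0, 'joint_positions': [69.807, 19.072, -3.707, 83.706, 1.238, 77.345, -5.069], 'dq': [-0.038, 0.008, -0.077, 0.006, 0.0, 0.01, 0.039], 'joint_efforts': [0.0, -62.324, 0.025, -38.99, -0.061, 0.04, 0.0], 'ee_pos': [0.202, -0.591, 0.222], 'tcp_rot': [[0.946, 0.324, -0.001], [0.324, -0.946, 0.001], [-0.0, -0.001, -1.0]], 'contact_force': [0.42, -0.327, -0.942], 'wrist_torque': [-0.029, 0.017, 0.011], 'grasp_force': 0.0, 'gripper_width': 0.998} 0.0187
[[-0.998 -0.048  0.039  0.492]
 [-0.059  0.571 -0.819  1.107]
 [ 0.017 -0.82  -0.573  0.874]
 [ 0.     0.     0.     1.   ]] [[422.36452774   0.         272.86754239]
 [  0.         422.36452774 207.18982208]
 [  0.           0.           1.        ]] -0.06619703662953616
[[-0.027 -0.987  0.156  0.409]
 [-0.999  0.031  0.021 -0.01 ]
 [-0.025 -0.155 -0.988  1.154]
 [ 0.     0.     0.     1.   ]] [[398.90125047   0.         275.81874353]
 [  0.         398.90125047 213.51577456]
 [  0.           0.           1.        ]] -0.049675192822264506
```

View pics/top1.png

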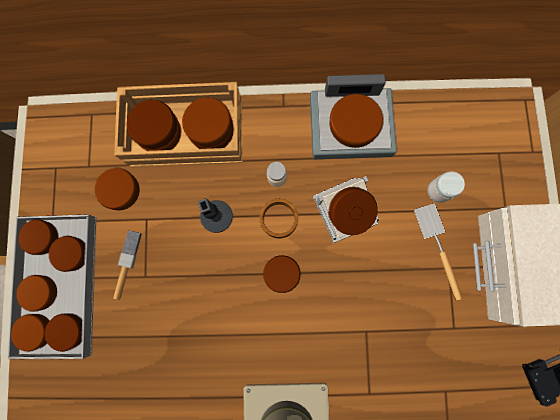

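View pics/side1.png

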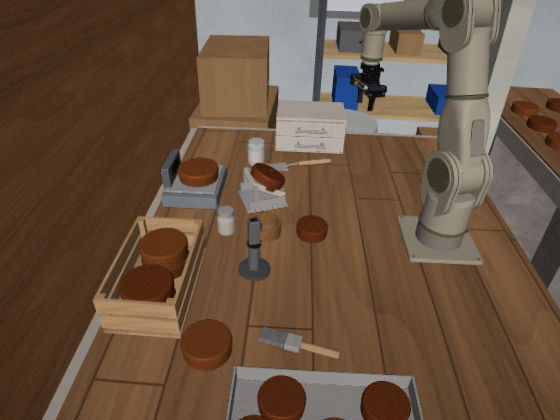

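The top view shows the stand foot at about (216,216) with the grip top at about (207,206). The tilted cake is centred at about (354,211) with its ring at (356,212), the mould at (279,218), the jar at (277,173) and cake_a at (282,273). I'll measure the grip, the stand and the cake face next.

Run:
```python
from h import *
b=dict(np.load('/tmp/top.npz'));a=dict(np.load('/tmp/side.npz'))
Wt=pts(b);Ws=pts(a)
c1=cv2.resize(b['color'][165:255,310:400],(400,400),interpolation=cv2.INTER_CUBIC)
c2=cv2.resize(b['color'][185:245,185:245],(400,400),interpolation=cv2.INTER_CUBIC)
cv2.imwrite('pics/crop1.png',np.hstack([c1,c2]))
np.set_printoptions(precision=4,suppress=True)
for n,W in(('top',Wt),('side',Ws)):
    P=W.reshape(-1,3);P=P[~np.isnan(P[:,0])]
    near=P[np.abs(P[:,2])<.01]; print(n,'table z',np.median(near[:,2]),len(near))
# cake face
def plane(P):
    for _ in range(5):
        m=P.mean(0);n=np.linalg.svd(P-m)[2][2];n*=np.sign(n[2]);d=(P-m)@n;P=P[np.abs(d)<max(2*d.std(),.001)]
    return m,n,d.std(),len(P)
m=plane(Wt[198:226,343:369].reshape(-1,3));print('cake top',m, 'slope',np.arccos(m[1][2]),'az',np.degrees(np.arctan2(-m[1][1],-m[1][0])))
m=plane(Ws[168:185,258:276].reshape(-1,3));print('cake side',m)
print('ringpix',Wt[212,356])
# grip: points in region around the stand
for n,W in(('top',Wt),('side',Ws)):
    P=W.reshape(-1,3);c=Wt[216,216]
    q=P[(np.hypot(P[:,0]-c[0],P[:,1]-c[1])<.08)]
    for lo,hi in((.003,.02),(.03,.09),(.1,.107),(.11,.18),(.182,.2)):
        r=q[(q[:,2]>lo)&(q[:,2]<hi)]
        if len(r):print(n,lo,hi,len(r),r.min(0),r.max(0),r.mean(0))
```

```text
top table z -0.0005948347381912189 139573
side table z 0.0002298094985593302 87373Traceback (most recent call last):
  File "<stdin>", line 16, in <module>
  File "<stdin>", line 14, in plane
    u, s, vh = gufunc(a, signature=signature)
               ~~~~~~^^^^^^^^^^^^^^^^^^^^^^^^
    raise LinAlgError("SVD did not converge")
numpy.linalg.LinAlgError: SVD did not converge
```

View pics/crop1.png

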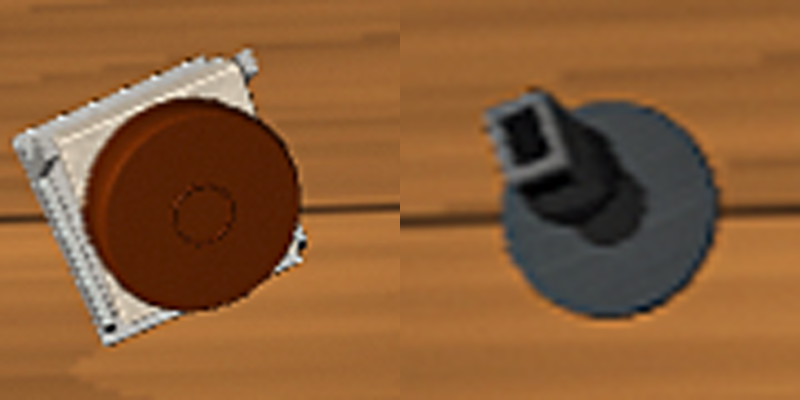

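The enlarged crop shows the ring centre at about (355.5,212.8) in the top image. The grip's top rectangle is at crop (525,135), and its sides are rotated about 20–25° in the picture. Depth is missing on part of the cake, so I'll check where readings exist.

Run:
```python
from h import *
np.set_printoptions(precision=4,suppress=True,linewidth=150)
b=dict(np.load('/tmp/top.npz'));a=dict(np.load('/tmp/side.npz'))
Wt=pts(b);Ws=pts(a)
print('nan frac cake',np.isnan(Wt[198:226,343:369,0]).mean(),np.isnan(Ws[168:185,258:276,0]).mean())
def plane(P):
    P=P[~np.isnan(P[:,0])]
    for _ in range(6):
        m=P.mean(0);n=np.linalg.svd(P-m)[2][2];n*=np.sign(n[2]);d=(P-m)@n;P=P[np.abs(d)<max(2*d.std(),.001)]
    return m,n,d.std(),len(P)
for nm,P in(('top',Wt[198:226,343:369]),('side',Ws[168:185,258:276])):
    P=P.reshape(-1,3)
    if (~np.isnan(P[:,0])).sum()>20:
        m=plane(P);print(nm,m,'slope',np.arccos(m[1][2]),'az',np.degrees(np.arctan2(-m[1][1],-m[1][0])))
# white deck pixels in top
c=b['color'].astype(int);M=np.zeros(c.shape[:2],bool);M[172:246,310:388]=1
M&=(c.min(2)>150)
P=Wt[M];m=plane(P);print('deck',m,'slope',np.arccos(m[1][2]),'az',np.degrees(np.arctan2(-m[1][1],-m[1][0])),np.nanmin(P,0),np.nanmax(P,0))
Wn=Wt
for v in range(170,250,6): print(v,' '.join('%4.0f'%(1e3*Wt[v,u,2]) for u in range(312,388,5)))
for n,W in(('top',Wt),('side',Ws)):
    P=W.reshape(-1,3);P=P[~np.isnan(P[:,0])];c=Wt[228,216]
    q=P[(np.hypot(P[:,0]-c[0]-.02,P[:,1]-c[1])<.08)]
    for lo,hi in((.006,.018),(.03,.09),(.1,.110),(.12,.18),(.182,.2)):
        r=q[(q[:,2]>lo)&(q[:,2]<hi)]
        if len(r):print(n,lo,hi,len(r),r.min(0),r.max(0),r.mean(0))
```

```text
nan frac cake 0.005494505494505495 0.0032679738562091504
top (array([ 0.5713, -0.1983,  0.1148]), array([-0.4412, -0.1796,  0.8793]), np.float64(0.001305740217434848), 630) slope 0.4964654425910629 az 22.152356969735894
side (array([ 0.5735, -0.1708,  0.1199]), array([-0.4569, -0.1101,  0.8827]), np.float64(0.0031001867810423445), 214) slope 0.4893193104841801 az 13.546246140768984
deck (array([ 0.6077, -0.1558,  0.0617]), array([0.3717, 0.8918, 0.2578]), np.float64(0.030998447514459328), 591) slope 1.310034825793882 az -112.62361172708319 [ 0.5043 -0.2769  0.0052] [ 0.6871 -0.0959  0.1158]
170   -2   -4   -1    1   -2   -2    2    1    1   -0   -3    1   -2    4   -3   -3
176   -1   -1    1    1    2   -1   -3    2   -1    1   -1    2   -3   -0   -0   -3
182    1   -2   -1   -3    3   -1    3   14  104  110  108   -0   -4   -5    1   -2
188   -0   -3   -3    2    8   98  113  123  134  137  105    1   -4  nan   -4   -2
194    3   10   14  109  112  122  138  140  136  139  132  129    2   -1   -1   -5
200   -2   65  101  109  115  135  136  133  133  129  126  124  118    1    1   -
[... 845 characters left out ...]
42]
top 0.1 0.11 47 [0.5678 0.1697 0.1   ] [0.6078 0.2062 0.11  ] [0.5837 0.18   0.1066]
top 0.12 0.18 74 [0.5699 0.1734 0.1202] [0.6014 0.1965 0.1797] [0.58   0.1813 0.1501]
top 0.182 0.2 122 [0.5709 0.1731 0.1821] [0.6068 0.2057 0.191 ] [0.5876 0.1893 0.1856]
side 0.006 0.018 443 [0.5427 0.1451 0.006 ] [0.6362 0.2407 0.0171] [0.5877 0.199  0.0105]
side 0.03 0.09 188 [0.5723 0.1821 0.0303] [0.6047 0.2082 0.0894] [0.5874 0.1998 0.0602]
side 0.1 0.11 59 [0.5694 0.1807 0.1004] [0.6096 0.2096 0.1096] [0.5887 0.1997 0.1058]
side 0.12 0.18 219 [0.5718 0.1813 0.1201] [0.607  0.207  0.1798] [0.5881 0.1984 0.1498]
side 0.182 0.2 71 [0.5721 0.1704 0.1823] [0.6057 0.2039 0.1895] [0.5886 0.1907 0.1856]
```

```bash
python3 -m inch '[{"dz":-0.6},{"dz":-0.8},{"dz":-0.8},{"dx":0.5,"dy":-0.33,"dz":-0.1},{"dx":0.52,"dy":-0.35},{"dx":0.52,"dy":-0.35},{"dx":0.52,"dy":-0.35},{"dx":0.52,"dy":-0.35},{"dx":0.52,"dy":-0.35},{"dx":0.52,"dy":-0.35},{"dx":0.52,"dy":-0.35},{"dx":0.52,"dy":-0.35},{"dx":0.52,"dy":-0.35},{"dx":0.52,"dy":-0.35},{"dx":0.52,"dy":-0.35},{"dx":0.5,"dy":-0.33},{},{}]'
python3 - <<'E'
from h import *
w=cap('wrist','w1.png');print(np.round(w['pose'],3),w['mtx'][0],w['k1']);s=sensors.sense();print(s['contact_force'],s['time'])
E
```

```text
[[ 0.323 -0.907 -0.271  0.276]
 [-0.946 -0.309 -0.093 -0.565]
 [ 0.001  0.286 -0.958  0.384]
 [ 0.     0.     0.     1.   ]] [344.41717659   0.         278.03133978] -0.05747337859000705
[-0.5561645   0.08493506 -1.029929  ] 0.15invalid input at $[0]: expected keys rx, ry, rz, dx, dy, dz, claw
```

View pics/w1.png

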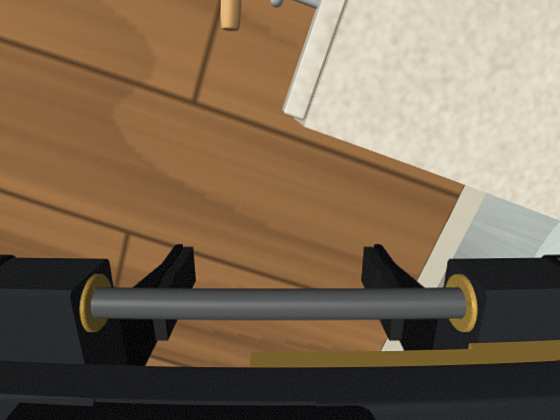

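The rows need every key, so nothing moved. The wrist camera sits about 78 mm ahead of the tool, with the fingers at the bottom of the picture at about (180,290) and (385,290).

```bash
python3 -m inch '[{"rx":0,"ry":0,"rz":0,"dx":0,"dy":0,"dz":-0.6,"claw":1},{"rx":0,"ry":0,"rz":0,"dx":0,"dy":0,"dz":-0.8,"claw":1},{"rx":0,"ry":0,"rz":0,"dx":0,"dy":0,"dz":-0.8,"claw":1},{"rx":0,"ry":0,"rz":0,"dx":0.5,"dy":-0.33,"dz":-0.1,"claw":1},{"rx":0,"ry":0,"rz":0,"dx":0.52,"dy":-0.35,"dz":0,"claw":1},{"rx":0,"ry":0,"rz":0,"dx":0.52,"dy":-0.35,"dz":0,"claw":1},{"rx":0,"ry":0,"rz":0,"dx":0.52,"dy":-0.35,"dz":0,"claw":1},{"rx":0,"ry":0,"rz":0,"dx":0.52,"dy":-0.35,"dz":0,"claw":1},{"rx":0,"ry":0,"rz":0,"dx":0.52,"dy":-0.35,"dz":0,"claw":1},{"rx":0,"ry":0,"rz":0,"dx":0.52,"dy":-0.35,"dz":0,"claw":1},{"rx":0,"ry":0,"rz":0,"dx":0.52,"dy":-0.35,"dz":0,"claw":1},{"rx":0,"ry":0,"rz":0,"dx":0.52,"dy":-0.35,"dz":0,"claw":1},{"rx":0,"ry":0,"rz":0,"dx":0.52,"dy":-0.35,"dz":0,"claw":1},{"rx":0,"ry":0,"rz":0,"dx":0.52,"dy":-0.35,"dz":0,"claw":1},{"rx":0,"ry":0,"rz":0,"dx":0.52,"dy":-0.35,"dz":0,"claw":1},{"rx":0,"ry":0,"rz":0,"dx":0.5,"dy":-0.33,"dz":0,"claw":1},{"rx":0,"ry":0,"rz":0,"dx":0,"dy":0,"dz":0,"claw":1},{"rx":0,"ry":0,"rz":0,"dx":0,"dy":0,"dz":0,"claw":1}]'
python3 - <<'E'
from h import *
np.set_printoptions(precision=4,suppress=True,linewidth=150)
w=cap('wrist','w2.png');print(w['pose'])
E
```

```text
time: 2.4
ee_pos: [0.4959, -0.2053, 0.3603]
tcp_rot: [[0.946, 0.323, -0.001], [0.323, -0.946, -0.0], [-0.001, 0.0, -1.0]]
contact_force: [0.3, -0.6, -1.1]
gripper_width: 1.003
grasp_force: 0.0
[[ 0.3226 -0.907  -0.2707  0.5696]
 [-0.9465 -0.3086 -0.0941 -0.179 ]
 [ 0.0018  0.2866 -0.958   0.522 ]
 [ 0.      0.      0.      1.    ]]
```

View pics/w2.png

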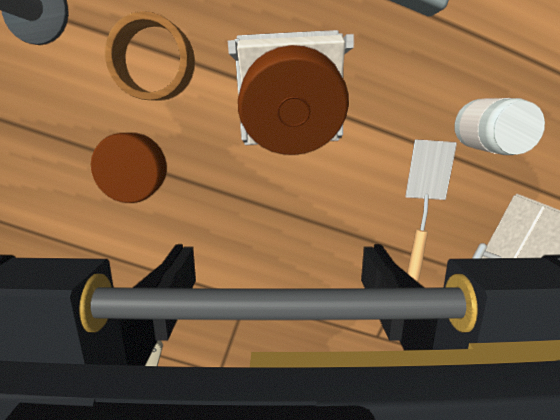

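The ring centre is at about (293,112) and the cake face outline is centred at about (294,100). The rest lies close to square with the tool. I'll fit the face plane and centre in both views.

```bash
cat >> h.py <<'E'
def plane(P):
    P=P[~np.isnan(P[:,0])]
    for _ in range(8):
        m=P.mean(0);n=np.linalg.svd(P-m)[2][2];n=n*np.sign(n[2]);d=(P-m)@n;P=P[np.abs(d)<max(2.5*d.std(),.001)]
    return m,n,d.std(),len(P)
E
python3 - <<'E'
from h import *
np.set_printoptions(precision=4,suppress=True,linewidth=150)
for nm,(u0,v0),box in(('top',(355.5,212.8),(195,230,340,372)),('wrist',(293,112),(70,140,260,325))):
    c=dict(np.load(f'/tmp/{nm}.npz'));W=pts(c)
    r=W[box[0]:box[1],box[2]:box[3]].reshape(-1,3)
    m,n,sd,N=plane(r)
    # grow to all brown face pixels
    bgr=c['color'].astype(int);br=(bgr[...,2]>bgr[...,0]*2.2)&(bgr[...,2]<160)
    near=br&(np.abs((W-m)@n)<.005)&(np.linalg.norm(W-m,axis=2)<.09)
    m,n,sd,N=plane(W[near])
    mask=near.astype(np.uint8);mask=cv2.morphologyEx(mask,cv2.MORPH_CLOSE,np.ones((3,3)))
    k=max(cv2.findContours(mask,0,1)[0],key=cv2.contourArea)
    K=np.array(c['mtx']);D=np.array([float(c['k1']),0,0,0,0.]);T=np.array(c['pose'])
    def ray(uv):
        q=cv2.undistortPoints(np.array(uv,float).reshape(-1,1,2),K,D).reshape(-1,2)
        d=np.c_[q,np.ones(len(q))]@T[:3,:3].T;o=T[:3,3]
        return o+d*(((m-o)@n)/(d@n))[:,None]
    ring=ray([(u0,v0)])[0]
    C=ray(k.reshape(-1,2));e1=np.cross([0,1,0],n);e1/=np.linalg.norm(e1);e2=np.cross(n,e1)
    xy=np.c_[(C-m)@e1,(C-m)@e2].astype(np.float32);(cx,cy),R=cv2.minEnclosingCircle(xy)
    A=np.c_[2*xy,np.ones(len(xy))];s=np.linalg.lstsq(A,(xy**2).sum(1),rcond=None)[0]
    cc=m+e1*s[0]+e2*s[1]
    print(nm,'n',n,'slope',np.arccos(n[2]),'az',np.degrees(np.arctan2(-n[1],-n[0])),'sd',sd,N,'\n ring',ring,'circle',cc,'R',np.sqrt(s[2]+s[0]**2+s[1]**2),m+e1*cx+e2*cy,R)
E
```

```text
top n [-0.4349 -0.175   0.8833] slope 0.48795397888034076 az 21.917514198658964 sd 0.001590874895618384 1581 
 ring [ 0.5684 -0.1984  0.1131] circle [ 0.5701 -0.1952  0.1146] R 0.061927017181347174 [ 0.571  -0.1945  0.1152] 0.06459590047597885
wrist n [-0.435  -0.1709  0.8841] slope 0.4862954326217624 az 21.448721208731403 sd 0.0007475923493145221 8015 
 ring [ 0.5683 -0.1983  0.1138] circle [ 0.5714 -0.1973  0.1155] R 0.061632748107633244 [ 0.5716 -0.1977  0.1155] 0.06303859502077103
```

```bash
python3 -m inch '[{"rx":0,"ry":0,"rz":0,"dx":0.24,"dy":-0.5,"dz":0,"claw":1},{"rx":0,"ry":0,"rz":0,"dx":0.24,"dy":-0.7,"dz":0,"claw":1},{"rx":0,"ry":0,"rz":0,"dx":0.24,"dy":-0.7,"dz":0,"claw":1},{"rx":0,"ry":0,"rz":0,"dx":0.24,"dy":-0.7,"dz":0,"claw":1},{"rx":0,"ry":0,"rz":0,"dx":0.24,"dy":-0.7,"dz":0,"claw":1},{"rx":0,"ry":0,"rz":0,"dx":0.24,"dy":-0.7,"dz":0,"claw":1},{"rx":0,"ry":0,"rz":0,"dx":0.24,"dy":-0.7,"dz":0,"claw":1},{"rx":0,"ry":0,"rz":0,"dx":0.2,"dy":-0.5,"dz":0,"claw":1},{"rx":0,"ry":0,"rz":0,"dx":0,"dy":-0.4,"dz":0,"claw":1},{"rx":0,"ry":0,"rz":0,"dx":0,"dy":0,"dz":0,"claw":1},{"rx":0,"ry":0,"rz":0,"dx":0,"dy":0,"dz":0,"claw":1}]'
python3 - <<'E'
from h import *
np.set_printoptions(precision=4,suppress=True,linewidth=150)
c=cap('wrist','w3.png');W=pts(c)
P=W.reshape(-1,3);ok=(np.hypot(P[:,0]-.588,P[:,1]-.19)<.06)
for lo,hi in((.006,.018),(.03,.09),(.104,.11),(.12,.17),(.18,.195)):
    r=P[ok&(P[:,2]>lo)&(P[:,2]<hi)]
    if len(r)>4:print(lo,hi,len(r),r.min(0),r.max(0),r.mean(0),cv2.minAreaRect((r[:,:2]*1e3).astype(np.float32)))
m=((np.hypot(W[...,0]-.588,W[...,1]-.19)<.06)&(W[...,2]>.1))
v,u=np.nonzero(m);print(u.min(),u.max(),v.min(),v.max())
cx,cy=int(u.mean()),int(v.mean());y0=max(cy-50,0);x0=max(cx-65,0)
print(x0,y0);cv2.imwrite('pics/w3c.png',cv2.resize(c['color'][y0:y0+100,x0:x0+130],None,fx=6,fy=6,interpolation=cv2.INTER_CUBIC))
E
```

```text
time: 3.82
ee_pos: [0.4947, 0.1479, 0.3605]
tcp_rot: [[0.947, 0.322, 0.0], [0.322, -0.947, -0.001], [-0.0, 0.001, -1.0]]
contact_force: [0.2, -0.0, 0.3]
gripper_width: 1.002
grasp_force: 0.0
0.006 0.018 2445 [0.5411 0.1406 0.0063] [0.6365 0.2347 0.0143] [0.5856 0.1855 0.0106] ((588.855224609375, 187.52987670898438), (93.9529800415039, 94.22674560546875), 18.565074920654297)
0.104 0.11 216 [0.5686 0.1676 0.1042] [0.6068 0.2082 0.1097] [0.5848 0.1813 0.1074] ((584.7108764648438, 185.8843231201172), (32.383949279785156, 40.34208297729492), 28.312807083129883)
0.18 0.195 982 [0.5702 0.1718 0.1801] [0.6068 0.2039 0.1893] [0.5886 0.188  0.1856] ((588.3192138671875, 188.1262969970703), (33.11790084838867, 24.463035583496094), 18.907224655151367)
254 289 61 103
206 31
```

View pics/w3c.png

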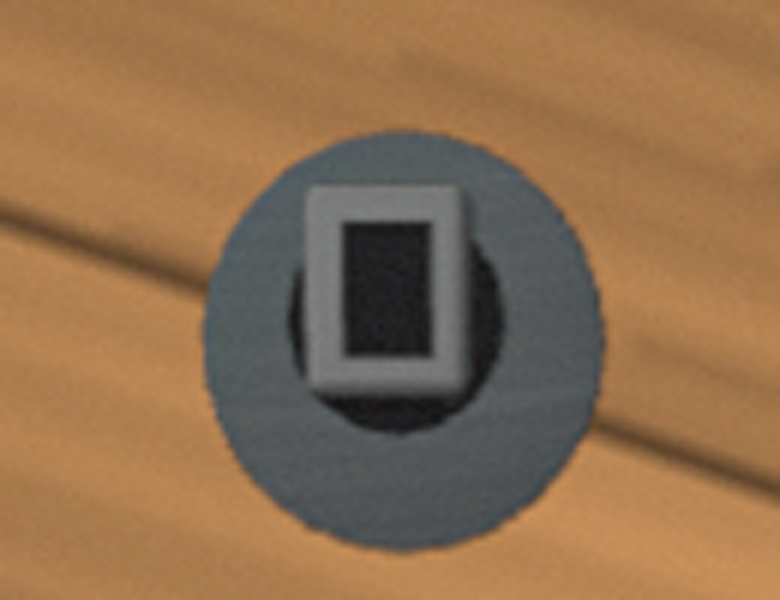

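The grip's top face appears upright in the crop, so the tool yaw already matches. The fit gives 18.9° against 18.8°, and 33×24.5 mm against 32×26 mm. The axis is at (0.5885, 0.188).

```bash
python3 -m inch '[{"rx":0,"ry":0,"rz":0,"dx":0.42,"dy":-0.03,"dz":0,"claw":1},{"rx":0,"ry":0,"rz":0,"dx":0.42,"dy":-0.03,"dz":0,"claw":1},{"rx":0,"ry":0,"rz":0,"dx":0.42,"dy":-0.03,"dz":0.2,"claw":1},{"rx":0,"ry":0,"rz":0,"dx":0.43,"dy":-0.04,"dz":0.5,"claw":1},{"rx":0,"ry":0,"rz":0,"dx":0,"dy":0,"dz":0.7,"claw":1},{"rx":0,"ry":0,"rz":0,"dx":0,"dy":0,"dz":0.7,"claw":1},{"rx":0,"ry":0,"rz":0,"dx":0,"dy":0,"dz":0.4,"claw":1},{"rx":0,"ry":0,"rz":0,"dx":0,"dy":0,"dz":0,"claw":1},{"rx":0,"ry":0,"rz":0,"dx":0,"dy":0,"dz":0,"claw":1}]'
```

```text
time: 5.0
ee_pos: [0.5884, 0.1894, 0.2118]
tcp_rot: [[0.946, 0.323, 0.001], [0.323, -0.946, 0.0], [0.001, 0.0, -1.0]]
contact_force: [-1.1, -0.2, 0.1]
gripper_width: 1.002
grasp_force: 0.0
```

```bash
python3 -m inch '[{"rx":0,"ry":0,"rz":0,"dx":0,"dy":0.02,"dz":0.4,"claw":1},{"rx":0,"ry":0,"rz":0,"dx":0,"dy":0,"dz":0.45,"claw":1},{"rx":0,"ry":0,"rz":0,"dx":0,"dy":0,"dz":0.41,"claw":1},{"rx":0,"ry":0,"rz":0,"dx":0,"dy":0,"dz":0,"claw":0.6},{"rx":0,"ry":0,"rz":0,"dx":0,"dy":0,"dz":0,"claw":0.4},{"rx":0,"ry":0,"rz":0,"dx":0,"dy":0,"dz":0,"claw":0.36},{"rx":0,"ry":0,"rz":0,"dx":0,"dy":0,"dz":0,"claw":0.36},{"rx":0,"ry":0,"rz":0,"dx":0,"dy":0,"dz":0,"claw":0.36}]' 10
```

```text
time: 6.0
ee_pos: [0.5881, 0.1888, 0.1353]
tcp_rot: [[0.946, 0.324, 0.001], [0.324, -0.946, 0.0], [0.001, 0.0, -1.0]]
contact_force: [-0.5, -0.5, -0.4]
gripper_width: 0.512
grasp_force: 0.0
```

```bash
python3 -m inch '[{"rx":0,"ry":0,"rz":0,"dx":0,"dy":0,"dz":0,"claw":0.25},{"rx":0,"ry":0,"rz":0,"dx":0,"dy":0,"dz":0,"claw":0.2},{"rx":0,"ry":0,"rz":0,"dx":0,"dy":0,"dz":0,"claw":0.1},{"rx":0,"ry":0,"rz":0,"dx":0,"dy":0,"dz":0,"claw":0}]' 15
```

```text
time: 6.5
ee_pos: [0.588, 0.1886, 0.1349]
tcp_rot: [[0.946, 0.324, 0.0], [0.324, -0.946, -0.0], [-0.0, 0.0, -1.0]]
contact_force: [0.5, -1.2, -0.3]
gripper_width: 0.297
grasp_force: 15.0
```

```bash
python3 -m inch '[{"rx":0,"ry":0,"rz":0,"dx":0,"dy":0,"dz":0,"claw":0},{"rx":0,"ry":0,"rz":0,"dx":0,"dy":0,"dz":0,"claw":0},{"rx":0,"ry":0,"rz":0,"dx":0,"dy":0,"dz":-0.1,"claw":0},{"rx":0,"ry":0,"rz":0,"dx":0,"dy":0,"dz":-0.25,"claw":0},{"rx":0,"ry":0,"rz":0,"dx":0,"dy":0,"dz":-0.4,"claw":0},{"rx":0,"ry":0,"rz":0,"dx":0,"dy":0,"dz":-0.4,"claw":0},{"rx":0,"ry":0,"rz":0,"dx":0,"dy":0,"dz":-0.4,"claw":0},{"rx":0,"ry":0,"rz":0,"dx":0,"dy":0,"dz":-0.4,"claw":0},{"rx":0,"ry":0,"rz":0,"dx":0,"dy":0,"dz":-0.4,"claw":0},{"rx":0,"ry":0,"rz":0,"dx":0,"dy":0,"dz":-0.25,"claw":0},{"rx":0,"ry":0,"rz":0,"dx":0,"dy":0,"dz":-0.1,"claw":0},{"rx":0,"ry":0,"rz":0,"dx":0,"dy":0,"dz":0,"claw":0}]' 45
python3 - <<'E'
from h import *
np.set_printoptions(precision=4,suppress=True,linewidth=150)
s=sensors.sense();R=np.array(s['tcp_rot']);t=np.array(s['ee_pos'])
w=cap('wrist','w4.png')
# plan: tool z=-n, tip at ring + 25mm
n=np.array([-.435,-.173,.884]);n/=np.linalg.norm(n);ring=np.array([.5684,-.1983,.1135])
x=R[:,0]-R[:,0]@-n*-n;x/=np.linalg.norm(x);z=-n;y=np.cross(z,x);Rt=np.c_[x,y,z]
from scipy.spatial.transform import Rotation as Ro
print('rotvec tool/0.08',Ro.from_matrix(R.T@Rt).as_rotvec()/.08)
T=ring+n*(.121+.025);print('T',T,'d tool units(pre-rot)',R.T@(T-t)/.06, 't',t)
E
```

```text
time: 8.0
ee_pos: [0.5879, 0.1888, 0.2968]
tcp_rot: [[0.946, 0.324, -0.0], [0.324, -0.946, -0.0], [-0.0, 0.0, -1.0]]
contact_force: [0.1, 0.5, -2.1]
gripper_width: 0.298
grasp_force: 45.0
rotvec tool/0.08 [0.3153 6.0813 0.0783]
T [ 0.5049 -0.2236  0.2425] d tool units(pre-rot) [-3.535   6.0542  0.9054] t [0.5879 0.1888 0.2968]
```

View pics/w4.png

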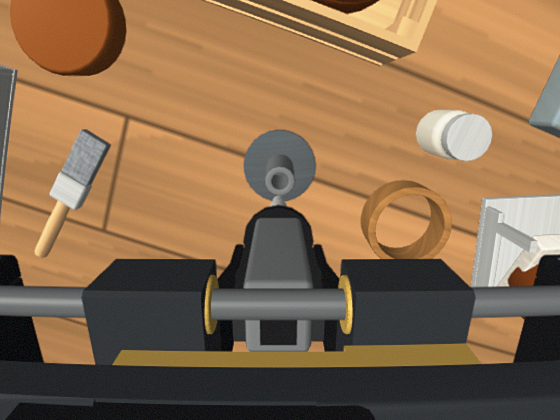

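The thermometer is held centred between the pads with its tip at about (279,205), and the empty stand tube is at (280,180). Next I carry it to the rest and tilt it.

```bash
python3 -m inch '[{"rx":0,"ry":0,"rz":0,"dx":-0.175,"dy":0.3,"dz":0,"claw":0},{"rx":0,"ry":0,"rz":0,"dx":-0.29,"dy":0.5,"dz":0,"claw":0},{"rx":0,"ry":0,"rz":0,"dx":-0.41,"dy":0.7,"dz":0,"claw":0},{"rx":0,"ry":0,"rz":0,"dx":-0.41,"dy":0.7,"dz":0,"claw":0},{"rx":0,"ry":0,"rz":0,"dx":-0.41,"dy":0.7,"dz":0,"claw":0},{"rx":0,"ry":0,"rz":0,"dx":-0.41,"dy":0.7,"dz":0,"claw":0},{"rx":0,"ry":0,"rz":0,"dx":-0.41,"dy":0.7,"dz":0,"claw":0},{"rx":0,"ry":0,"rz":0,"dx":-0.41,"dy":0.7,"dz":0,"claw":0},{"rx":0,"ry":0,"rz":0,"dx":-0.29,"dy":0.5,"dz":0,"claw":0},{"rx":0,"ry":0,"rz":0,"dx":-0.2,"dy":0.35,"dz":0,"claw":0},{"rx":0,"ry":0,"rz":0,"dx":-0.12,"dy":0.2,"dz":0,"claw":0},{"rx":0.03,"ry":0.5,"rz":0,"dx":0,"dy":0,"dz":0,"claw":0},{"rx":0.04,"ry":0.8,"rz":0.01,"dx":0,"dy":0,"dz":0,"claw":0},{"rx":0.05,"ry":0.9,"rz":0.01,"dx":0,"dy":0,"dz":0,"claw":0},{"rx":0.05,"ry":0.9,"rz":0.01,"dx":0,"dy":0,"dz":0,"claw":0},{"rx":0.05,"ry":0.9,"rz":0.02,"dx":0,"dy":0,"dz":0,"claw":0},{"rx":0.05,"ry":0.9,"rz":0.02,"dx":0,"dy":0,"dz":0,"claw":0},{"rx":0.04,"ry":0.8,"rz":0.01,"dx":0,"dy":0,"dz":0,"claw":0},{"rx":0.01,"ry":0.38,"rz":0,"dx":0,"dy":0,"dz":0,"claw":0},{"rx":0,"ry":0,"rz":0,"dx":0,"dy":0,"dz":0,"claw":0}]'
cat > plan.py <<'E'
import sys
from h import *
from scipy.spatial.transform import Rotation as Ro
np.set_printoptions(precision=4,suppress=True,linewidth=150)
n=np.array([-.435,-.173,.884]);n/=np.linalg.norm(n);ring=np.array([.5684,-.1983,.1135])
s=sensors.sense();R=np.array(s['tcp_rot']);t=np.array(s['ee_pos'])
x=R[:,0]-(R[:,0]@n)*n;x/=np.linalg.norm(x);Rt=np.c_[x,np.cross(-n,x),-n]
tip=t+R[:,2]*.121
T=ring+n*(.121+float(sys.argv[1]))
print('rot',Ro.from_matrix(R.T@Rt).as_rotvec()/.08,'gap',(tip-ring)@n,'lat',(tip-ring)-((tip-ring)@n)*n,'units',R.T@(T-t)/.06)
N=int(sys.argv[2]);F=[];P=[]
for i in range(N):
    eyes.capture('wrist');s=sensors.sense();F.append(s['contact_force']);P.append(s['ee_pos'])
if N:
    F=np.array(F);f=F@n;print('t',s['time'],'F mean',F.mean(0),'along n',f.mean(),'+-',f.std()/N**.5,'gap',(np.mean(P,0)+R[:,2]*.121-ring)@n)
E
python3 plan.py 0.025 12
```

```text
time: 10.55
ee_pos: [0.5046, -0.2227, 0.2968]
tcp_rot: [[0.84, 0.323, 0.435], [0.274, -0.946, 0.173], [0.468, -0.026, -0.884]]
contact_force: [0.6, 0.6, -1.9]
gripper_width: 0.295
grasp_force: 45.0
rot [ 0.0012 -0.0046 -0.    ] gap 0.07296397823115222 lat [0.0206 0.0092 0.0119] units [-0.4223  0.0387  0.7992]
t 11.15 F mean [ 0.171  -0.1367 -1.9054] along n -1.7345443586942129 +- 0.17816727709198246 gap 0.07300508016331358
```

```bash
python3 -m inch '[{"rx":0,"ry":0,"rz":0,"dx":-0.14,"dy":0.013,"dz":0.2,"claw":0},{"rx":0,"ry":0,"rz":0,"dx":-0.14,"dy":0.013,"dz":0.3,"claw":0},{"rx":0,"ry":0,"rz":0,"dx":-0.14,"dy":0.013,"dz":0.3,"claw":0},{"rx":0,"ry":0,"rz":0,"dx":0,"dy":0,"dz":0.18,"claw":0},{"rx":0,"ry":0,"rz":0,"dx":0,"dy":0,"dz":0,"claw":0},{"rx":0,"ry":0,"rz":0,"dx":0,"dy":0,"dz":0,"claw":0}]'
python3 plan.py 0.005 10
python3 - <<'E'
from h import *
w=cap('wrist');t=cap('top')
a=cv2.resize(w['color'][100:250,180:380],(800,600))[:, :]
cv2.imwrite('pics/w5.png',a)
E
```

```text
time: 11.9
ee_pos: [0.5103, -0.2224, 0.2338]
tcp_rot: [[0.84, 0.324, 0.436], [0.275, -0.946, 0.173], [0.468, -0.026, -0.883]]
contact_force: [-0.4, -0.0, -1.6]
gripper_width: 0.299
grasp_force: 45.0
rot [ 0.0038 -0.008  -0.    ] gap 0.01477608448684038 lat [ 0.001  -0.0007  0.0004] units [-0.0134 -0.0154  0.1629]
t 12.4 F mean [-0.0427 -0.0258 -1.9298] along n -1.6823547544655875 +- 0.11826989904233473 gap 0.01462965357696083
```

View pics/w5.png

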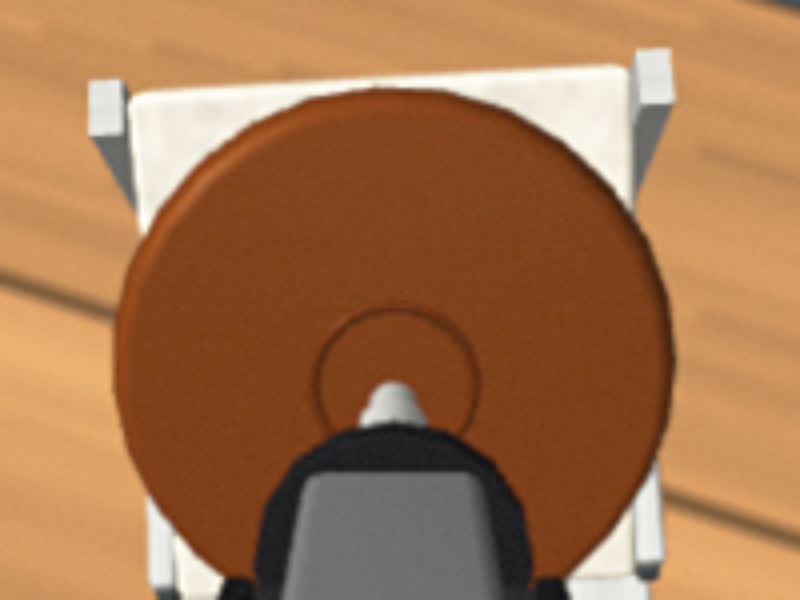

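The tip is at about (393,383) in the crop and the ring centre at about (398,385), so it is laterally centred. I'll descend gently now.

```bash
python3 -m inch '[{"rx":0,"ry":0,"rz":0,"dx":-0.013,"dy":-0.015,"dz":0.06,"claw":0},{"rx":0,"ry":0,"rz":0,"dx":0,"dy":0,"dz":0.06,"claw":0},{"rx":0,"ry":0,"rz":0,"dx":0,"dy":0,"dz":0.06,"claw":0},{"rx":0,"ry":0,"rz":0,"dx":0,"dy":0,"dz":0.03,"claw":0},{"rx":0,"ry":0,"rz":0,"dx":0,"dy":0,"dz":0,"claw":0}]'
python3 plan.py 0 10
python3 -m inch '[{"rx":0,"ry":0,"rz":0,"dx":0,"dy":0,"dz":0.03,"claw":0},{"rx":0,"ry":0,"rz":0,"dx":0,"dy":0,"dz":0.02,"claw":0},{"rx":0,"ry":0,"rz":0,"dx":0,"dy":0,"dz":0,"claw":0}]'
python3 plan.py 0 16
```

```text
time: 13.12
ee_pos: [0.5145, -0.2194, 0.2215]
tcp_rot: [[0.84, 0.324, 0.435], [0.274, -0.946, 0.174], [0.467, -0.027, -0.884]]
contact_force: [-0.5, -0.4, -2.3]
gripper_width: 0.298
grasp_force: 45.0
rot [-0.0079  0.0007 -0.    ] gap 0.0015230667369935237 lat [-0.0006  0.0002 -0.0003] units [0.0095 0.0051 0.0254]
t 13.625 F mean [-0.1822 -0.018  -1.6965] along n -1.4169646780933725 +- 0.15434777721660126 gap 0.0017742453834076813
time: 14.0
ee_pos: [0.5159, -0.219, 0.219]
tcp_rot: [[0.84, 0.323, 0.435], [0.274, -0.946, 0.173], [0.467, -0.026, -0.884]]
contact_force: [-0.7, 0.2, -1.2]
gripper_width: 0.294
grasp_force: 45.0
rot [-0.0027 -0.0012  0.    ] gap -0.0013311380271505394 lat [-0.0005  0.     -0.0002] units [ 0.0085  0.0023 -0.0222]
t 14.8 F mean [-0.0776 -0.7665 -0.9207] along n -0.6473051414764879 +- 0.14169413323654984 gap -0.001258198881519036
```

Contact shows about 1.5 mm into the spring, which agrees with the measured face. I'll press to roughly 6 mm and hold.

```bash
python3 -m inch '[{"rx":0,"ry":0,"rz":0,"dx":0,"dy":0,"dz":0.025,"claw":0},{"rx":0,"ry":0,"rz":0,"dx":0,"dy":0,"dz":0.025,"claw":0},{"rx":0,"ry":0,"rz":0,"dx":0,"dy":0,"dz":0.025,"claw":0},{"rx":0,"ry":0,"rz":0,"dx":0,"dy":0,"dz":0,"claw":0}]'
python3 plan.py 0 16
python3 -m inch '[{"rx":0,"ry":0,"rz":0,"dx":0,"dy":0,"dz":0,"claw":0},{"rx":0,"ry":0,"rz":0,"dx":0,"dy":0,"dz":0,"claw":0},{"rx":0,"ry":0,"rz":0,"dx":0,"dy":0,"dz":0,"claw":0},{"rx":0,"ry":0,"rz":0,"dx":0,"dy":0,"dz":0,"claw":0},{"rx":0,"ry":0,"rz":0,"dx":0,"dy":0,"dz":0,"claw":0},{"rx":0,"ry":0,"rz":0,"dx":0,"dy":0,"dz":0,"claw":0},{"rx":0,"ry":0,"rz":0,"dx":0,"dy":0,"dz":0,"claw":0},{"rx":0,"ry":0,"rz":0,"dx":0,"dy":0,"dz":0,"claw":0},{"rx":0,"ry":0,"rz":0,"dx":0,"dy":0,"dz":0,"claw":0},{"rx":0,"ry":0,"rz":0,"dx":0,"dy":0,"dz":0,"claw":0},{"rx":0,"ry":0,"rz":0,"dx":0,"dy":0,"dz":0,"claw":0},{"rx":0,"ry":0,"rz":0,"dx":0,"dy":0,"dz":0,"claw":0},{"rx":0,"ry":0,"rz":0,"dx":0,"dy":0,"dz":0,"claw":0},{"rx":0,"ry":0,"rz":0,"dx":0,"dy":0,"dz":0,"claw":0},{"rx":0,"ry":0,"rz":0,"dx":0,"dy":0,"dz":0,"claw":0},{"rx":0,"ry":0,"rz":0,"dx":0,"dy":0,"dz":0,"claw":0},{"rx":0,"ry":0,"rz":0,"dx":0,"dy":0,"dz":0,"claw":0}]'
python3 plan.py 0 12
```

```text
time: 15.3
ee_pos: [0.5179, -0.2182, 0.2151]
tcp_rot: [[0.84, 0.323, 0.435], [0.274, -0.946, 0.173], [0.467, -0.026, -0.884]]
contact_force: [-1.8, -0.9, 1.1]
gripper_width: 0.297
grasp_force: 45.0
rot [-0.0026 -0.0019  0.    ] gap -0.0057733757103532015 lat [-0.0004  0.     -0.0002] units [ 0.008   0.0019 -0.0962]
t 16.1 F mean [-1.6253 -0.6622  1.7768] along n 2.3915140699579363 +- 0.13445199671267571 gap -0.005738979977602145
time: 18.23
ee_pos: [0.5178, -0.2182, 0.2151]
tcp_rot: [[0.84, 0.323, 0.435], [0.274, -0.946, 0.173], [0.467, -0.026, -0.884]]
contact_force: [-1.6, -1.3, 2.1]
gripper_width: 0.298
grasp_force: 45.0
rot [-0.0035 -0.0006  0.    ] gap -0.0058077958306547006 lat [-0.0005  0.0001 -0.0002] units [ 0.0089  0.0032 -0.0968]
t 18.825 F mean [-1.1173 -1.7092  1.7017] along n 2.285370017941165 +- 0.16773564401369478 gap -0.005800237420576011
```

Held for over 3 s at about 4 N, with roughly 5.8 mm of give. I'll retract along the normal and return upright.

```bash
python3 -m inch '[{"rx":0,"ry":0,"rz":0,"dx":0,"dy":0,"dz":-0.05,"claw":0},{"rx":0,"ry":0,"rz":0,"dx":0,"dy":0,"dz":-0.1,"claw":0},{"rx":0,"ry":0,"rz":0,"dx":0,"dy":0,"dz":-0.3,"claw":0},{"rx":0,"ry":0,"rz":0,"dx":0,"dy":0,"dz":-0.4,"claw":0},{"rx":0,"ry":0,"rz":0,"dx":0,"dy":0,"dz":-0.4,"claw":0},{"rx":0,"ry":0,"rz":0,"dx":0,"dy":0,"dz":-0.3,"claw":0},{"rx":0,"ry":-0.4,"rz":0,"dx":0,"dy":0,"dz":0,"claw":0},{"rx":-0.04,"ry":-0.8,"rz":-0.01,"dx":0,"dy":0,"dz":0,"claw":0},{"rx":-0.05,"ry":-0.9,"rz":-0.01,"dx":0,"dy":0,"dz":0,"claw":0},{"rx":-0.05,"ry":-0.9,"rz":-0.01,"dx":0,"dy":0,"dz":0,"claw":0},{"rx":-0.05,"ry":-0.9,"rz":-0.02,"dx":0,"dy":0,"dz":0,"claw":0},{"rx":-0.05,"ry":-0.9,"rz":-0.02,"dx":0,"dy":0,"dz":0,"claw":0},{"rx":-0.05,"ry":-0.8,"rz":-0.01,"dx":0,"dy":0,"dz":0,"claw":0},{"rx":-0.03,"ry":-0.48,"rz":0,"dx":0,"dy":0,"dz":0,"claw":0},{"rx":0,"ry":0,"rz":0,"dx":0,"dy":0,"dz":0,"claw":0},{"rx":0,"ry":0,"rz":0,"dx":0,"dy":0,"dz":0,"claw":0}]'
cat > back.py <<'E'
import sys
from h import *
from scipy.spatial.transform import Rotation as Ro
np.set_printoptions(precision=4,suppress=True,linewidth=150)
N=8;S=[]
for i in range(N):
    eyes.capture('wrist');s=sensors.sense();S.append(np.r_[s['ee_pos'],s['contact_force'],s['wrist_torque']])
m=np.mean(S,0);R=np.array(s['tcp_rot']);t=m[:3]
c,q=np.cos(np.radians(18.9)),np.sin(np.radians(18.9))
Rt=np.array([[c,q,0],[q,-c,0],[0,0,-1.]])
T=np.array([.5880,.1887,float(sys.argv[1])])
print('t',s['time'],'pos',t,'F',m[3:6],'M',m[6:],'rot',Ro.from_matrix(R.T@Rt).as_rotvec()/.08,'units',R.T@(T-t)/.06)
E
python3 back.py 0.2968
```

```text
time: 20.82
ee_pos: [0.477, -0.2343, 0.2971]
tcp_rot: [[0.946, 0.324, 0.0], [0.324, -0.946, 0.001], [0.0, -0.001, -1.0]]
contact_force: [0.8, -0.4, -2.4]
gripper_width: 0.295
grasp_force: 45.0
t 21.225 pos [ 0.4771 -0.2345  0.2973] F [-0.2215 -0.2398 -1.7122] M [ 0.0369  0.0096 -0.0026] rot [ 0.0011 -0.0016  0.0007] units [ 4.0341 -6.074   0.0086]
```

```bash
python3 -m inch '[{"rx":0,"ry":0,"rz":0,"dx":0.2,"dy":-0.3,"dz":0,"claw":0},{"rx":0,"ry":0,"rz":0,"dx":0.36,"dy":-0.55,"dz":0,"claw":0},{"rx":0,"ry":0,"rz":0,"dx":0.465,"dy":-0.7,"dz":0,"claw":0},{"rx":0,"ry":0,"rz":0,"dx":0.465,"dy":-0.7,"dz":0,"claw":0},{"rx":0,"ry":0,"rz":0,"dx":0.465,"dy":-0.7,"dz":0,"claw":0},{"rx":0,"ry":0,"rz":0,"dx":0.465,"dy":-0.7,"dz":0,"claw":0},{"rx":0,"ry":0,"rz":0,"dx":0.465,"dy":-0.7,"dz":0,"claw":0},{"rx":0,"ry":0,"rz":0,"dx":0.465,"dy":-0.7,"dz":0,"claw":0},{"rx":0,"ry":0,"rz":0,"dx":0.32,"dy":-0.48,"dz":0,"claw":0},{"rx":0,"ry":0,"rz":0,"dx":0.22,"dy":-0.33,"dz":0,"claw":0},{"rx":0,"ry":0,"rz":0,"dx":0.14,"dy":-0.21,"dz":0,"claw":0},{"rx":0,"ry":0,"rz":0,"dx":0,"dy":0,"dz":0,"claw":0},{"rx":0,"ry":0,"rz":0,"dx":0,"dy":0,"dz":0,"claw":0},{"rx":0,"ry":0,"rz":0,"dx":0,"dy":0,"dz":0,"claw":0}]'
python3 back.py 0.235
```

```text
time: 22.98
ee_pos: [0.5882, 0.1874, 0.2974]
tcp_rot: [[0.947, 0.323, 0.0], [0.323, -0.947, -0.001], [0.0, 0.001, -1.0]]
contact_force: [0.0, -0.9, -2.5]
gripper_width: 0.296
grasp_force: 45.0
t 23.375 pos [0.5881 0.1881 0.2974] F [ 0.1105 -0.0842 -2.0011] M [-0.0013  0.0046 -0.0239] rot [-0.0002 -0.0001  0.0033] units [ 0.002  -0.0092  1.0396]
```

```bash
python3 -m inch '[{"rx":0,"ry":0,"rz":0,"dx":0,"dy":-0.01,"dz":0.3,"claw":0},{"rx":0,"ry":0,"rz":0,"dx":0,"dy":0,"dz":0.3,"claw":0},{"rx":0,"ry":0,"rz":0,"dx":0,"dy":0,"dz":0.3,"claw":0},{"rx":0,"ry":0,"rz":0,"dx":0,"dy":0,"dz":0,"claw":0},{"rx":0,"ry":0,"rz":0,"dx":0,"dy":0,"dz":0,"claw":0},{"rx":0,"ry":0,"rz":0,"dx":0,"dy":0,"dz":0,"claw":0}]'
python3 back.py 0.137
python3 - <<'E'
from h import *
w=cap('wrist');cv2.imwrite('pics/w6.png',cv2.resize(w['color'][120:270,180:380],(800,600)))
E
```

```text
time: 24.12
ee_pos: [0.5881, 0.1894, 0.244]
tcp_rot: [[0.946, 0.324, 0.001], [0.324, -0.946, 0.0], [0.001, -0.0, -1.0]]
contact_force: [-0.1, -0.1, -1.6]
gripper_width: 0.295
grasp_force: 45.0
t 24.525 pos [0.5879 0.1893 0.2436] F [ 0.0353  0.1628 -2.0989] M [ 0.0051  0.0144 -0.0006] rot [-0.0007 -0.001   0.0041] units [-0.0025  0.0098  1.7769]
```

View pics/w6.png

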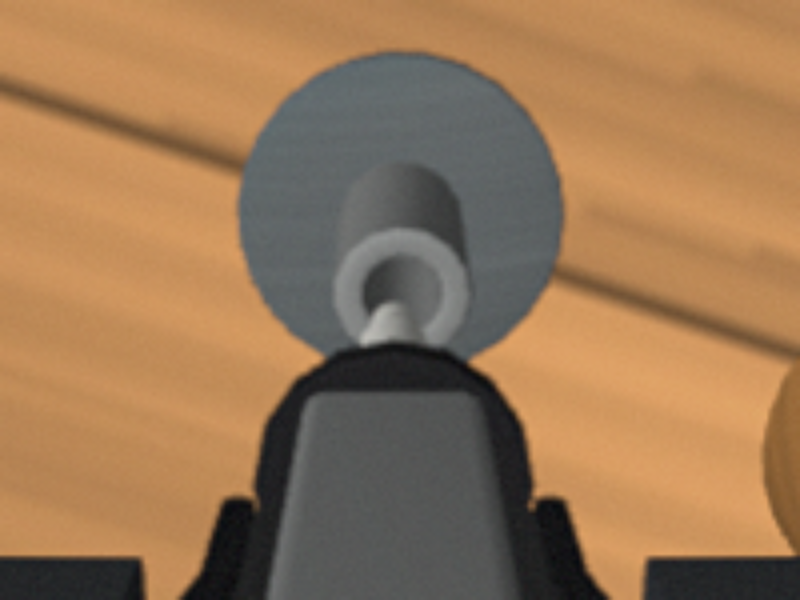

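The bore centre is at about (403,290) in the crop and the tip at about (395,303), so the tip is roughly 1.5 mm off along −tool y. The foot fit gave the same offset, so I'll correct it and lower.

```bash
python3 -m inch '[{"rx":0,"ry":0,"rz":0,"dx":0.005,"dy":0.025,"dz":0,"claw":0},{"rx":0,"ry":0,"rz":0,"dx":0,"dy":0,"dz":0.15,"claw":0},{"rx":0,"ry":0,"rz":0,"dx":0,"dy":0,"dz":0.2,"claw":0},{"rx":0,"ry":0,"rz":0,"dx":0,"dy":0,"dz":0.2,"claw":0},{"rx":0,"ry":0,"rz":0,"dx":0,"dy":0,"dz":0.2,"claw":0},{"rx":0,"ry":0,"rz":0,"dx":0,"dy":0,"dz":0,"claw":0}]'
python3 back.py 0.137
```

```text
time: 25.32
ee_pos: [0.588, 0.1876, 0.1969]
tcp_rot: [[0.946, 0.324, -0.002], [0.324, -0.946, -0.0], [-0.002, -0.0, -1.0]]
contact_force: [-0.2, -0.3, -1.9]
gripper_width: 0.294
grasp_force: 45.0
t 25.725 pos [0.5887 0.188  0.1986] F [-0.0278 -0.1401 -1.84  ] M [ 0.005  -0.0146  0.001 ] rot [ 0.     -0.0074  0.0041] units [-0.0081 -0.015   1.026 ]
```

```bash
python3 -m inch '[{"rx":0,"ry":0,"rz":0,"dx":0,"dy":0,"dz":0.2,"claw":0},{"rx":0,"ry":0,"rz":0,"dx":0,"dy":0,"dz":0.2,"claw":0},{"rx":0,"ry":0,"rz":0,"dx":0,"dy":0,"dz":0.2,"claw":0},{"rx":0,"ry":0,"rz":0,"dx":0,"dy":0,"dz":0.2,"claw":0},{"rx":0,"ry":0,"rz":0,"dx":0,"dy":0,"dz":0.15,"claw":0},{"rx":0,"ry":0,"rz":0,"dx":0,"dy":0,"dz":0,"claw":0}]'
python3 back.py 0.135
```

```text
time: 26.48
ee_pos: [0.5882, 0.1877, 0.1404]
tcp_rot: [[0.946, 0.324, -0.001], [0.324, -0.946, -0.0], [-0.001, -0.0, -1.0]]
contact_force: [0.2, -0.5, -1.4]
gripper_width: 0.294
grasp_force: 45.0
t 26.875 pos [0.5888 0.188  0.1416] F [ 0.3021 -0.1384 -2.0276] M [ 0.005  -0.0147 -0.0029] rot [ 0.0003 -0.0059  0.0039] units [-0.0084 -0.0153  0.1104]
```

```bash
python3 -m inch '[{"rx":0,"ry":0,"rz":0,"dx":0,"dy":0,"dz":0.05,"claw":0},{"rx":0,"ry":0,"rz":0,"dx":0,"dy":0,"dz":0.05,"claw":0},{"rx":0,"ry":0,"rz":0,"dx":0,"dy":0,"dz":0,"claw":0},{"rx":0,"ry":0,"rz":0,"dx":0,"dy":0,"dz":0,"claw":0}]'
python3 back.py 0.135
python3 -m inch '[{"rx":0,"ry":0,"rz":0,"dx":0,"dy":0,"dz":0.02,"claw":0},{"rx":0,"ry":0,"rz":0,"dx":0,"dy":0,"dz":0,"claw":0},{"rx":0,"ry":0,"rz":0,"dx":0,"dy":0,"dz":0,"claw":0}]'
python3 back.py 0.135
```

```text
time: 27.38
ee_pos: [0.5885, 0.1879, 0.1351]
tcp_rot: [[0.946, 0.324, -0.0], [0.324, -0.946, 0.0], [-0.0, -0.0, -1.0]]
contact_force: [-0.3, -0.8, -2.1]
gripper_width: 0.295
grasp_force: 45.0
t 27.775 pos [0.5886 0.1879 0.1352] F [-0.1195  0.0833 -2.2476] M [-0.0086  0.0069  0.026 ] rot [-0.0004  0.0005  0.0038] units [-0.0044 -0.0158  0.0039]
time: 28.15
ee_pos: [0.5887, 0.1879, 0.1348]
tcp_rot: [[0.946, 0.324, 0.001], [0.324, -0.946, -0.0], [0.0, 0.0, -1.0]]
contact_force: [-2.6, -1.1, 5.4]
gripper_width: 0.294
grasp_force: 45.0
t 28.55 pos [0.5887 0.188  0.1348] F [-2.6223 -1.2972  5.2643] M [-0.3288  0.6994 -0.0027] rot [ 0.0032 -0.0065  0.0039] units [-0.0069 -0.0154 -0.0026]
```

The collar has met the rim: vertical force jumped by about 7 N at the original height. I'll relax the push, open, and rise straight up.

```bash
python3 -m inch '[{"rx":0,"ry":0,"rz":0,"dx":0,"dy":0,"dz":-0.015,"claw":0},{"rx":0,"ry":0,"rz":0,"dx":0,"dy":0,"dz":0,"claw":0},{"rx":0,"ry":0,"rz":0,"dx":0,"dy":0,"dz":0,"claw":0.45},{"rx":0,"ry":0,"rz":0,"dx":0,"dy":0,"dz":0,"claw":0.7},{"rx":0,"ry":0,"rz":0,"dx":0,"dy":0,"dz":0,"claw":1},{"rx":0,"ry":0,"rz":0,"dx":0,"dy":0,"dz":0,"claw":1},{"rx":0,"ry":0,"rz":0,"dx":0,"dy":0,"dz":0,"claw":1},{"rx":0,"ry":0,"rz":0,"dx":0,"dy":0,"dz":0,"claw":1}]' 10
python3 -m inch '[{"rx":0,"ry":0,"rz":0,"dx":0,"dy":0,"dz":-0.1,"claw":1},{"rx":0,"ry":0,"rz":0,"dx":0,"dy":0,"dz":-0.3,"claw":1},{"rx":0,"ry":0,"rz":0,"dx":0,"dy":0,"dz":-0.5,"claw":1},{"rx":0,"ry":0,"rz":0,"dx":0,"dy":0,"dz":-0.6,"claw":1},{"rx":0,"ry":0,"rz":0,"dx":0,"dy":0,"dz":-0.6,"claw":1},{"rx":0,"ry":0,"rz":0,"dx":0,"dy":0,"dz":-0.6,"claw":1},{"rx":0,"ry":0,"rz":0,"dx":-0.4,"dy":0,"dz":-0.4,"claw":1},{"rx":0,"ry":0,"rz":0,"dx":-0.6,"dy":0,"dz":-0.3,"claw":1},{"rx":0,"ry":0,"rz":0,"dx":-0.6,"dy":0,"dz":0,"claw":1},{"rx":0,"ry":0,"rz":0,"dx":0,"dy":0,"dz":0,"claw":1},{"rx":0,"ry":0,"rz":0,"dx":0,"dy":0,"dz":0,"claw":1},{"rx":0,"ry":0,"rz":0,"dx":0,"dy":0,"dz":0,"claw":1}]'
python3 - <<'E'
from h import *
np.set_printoptions(precision=4,suppress=True,linewidth=150)
c=cap('wrist','w7.png');W=pts(c);P=W.reshape(-1,3)
ok=(np.hypot(P[:,0]-.588,P[:,1]-.19)<.06)
for lo,hi in((.006,.018),(.104,.11),(.12,.17),(.18,.195)):
    r=P[ok&(P[:,2]>lo)&(P[:,2]<hi)]
    if len(r)>4:print(lo,hi,len(r),r.mean(0),np.median(r[:,2]),cv2.minAreaRect((r[:,:2]*1e3).astype(np.float32)))
s=sensors.sense();print(s['time'],s['contact_force'])
E
```

```text
time: 29.55
ee_pos: [0.5886, 0.1879, 0.135]
tcp_rot: [[0.946, 0.324, 0.0], [0.324, -0.946, 0.0], [0.0, -0.0, -1.0]]
contact_force: [0.6, -0.2, 0.4]
gripper_width: 0.899
grasp_force: 0.0
time: 31.05
ee_pos: [0.4983, 0.157, 0.339]
tcp_rot: [[0.946, 0.324, -0.0], [0.324, -0.946, 0.001], [-0.0, -0.001, -1.0]]
contact_force: [0.2, -0.9, 0.4]
gripper_width: 1.001
grasp_force: 0.0
0.006 0.018 2657 [0.5861 0.1865 0.0106] 0.010600978231764091 ((588.56640625, 187.741455078125), (94.54624938964844, 93.93196105957031), 45.87653350830078)
0.104 0.11 206 [0.5843 0.1856 0.1075] 0.10748326850998557 ((585.0237426757812, 186.85879516601562), (32.43925094604492, 40.3489875793457), 19.038881301879883)
0.18 0.195 1094 [0.5885 0.1886 0.1855] 0.18559429308794476 ((588.2521362304688, 188.6925048828125), (31.872352600097656, 24.793888092041016), 19.173067092895508)
31.1 [-0.3539  0.7432 -0.0017]
```

View pics/w7.png

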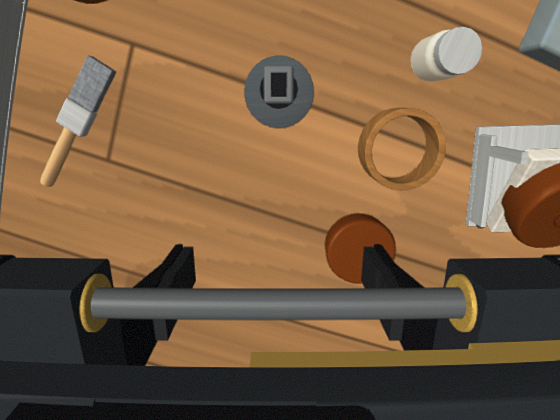

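The thermometer stands upright in its stand at about (279,87), with the collar at its original height and the grip top back at 0.1856 m. Nothing is disturbed, so I'm handing in.

```bash
python3 -c "
from workcell import workorder
print(workorder.finish_job())"
```

```text
the job is handed in; nothing more can be done
None
```

I pressed the thermometer squarely inside the ring at about 4 N (5.8 mm of its 12 mm travel) and held it for over 3 s. I then put it back upright with its collar on the rim and let go, and handed the job in at about 31 s of the 58 s limit; no verdict was returned.

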